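# Fetch a tube carrier over the magazine lip and set it in the filling cradle

## Robot

A 6-joint arm with a two-finger parallel gripper is mounted at the origin on a cart in front of the work surface, level with it; the furniture and walls round the work are solid. World frame = base frame: x ahead of the robot, y to its left, z up, the work surface at z = 0. Lengths are in m, angles in rad, forces in N, time in s.
With the tool pointing down it reaches from about 0.375 to 0.925 m from the base axis. Payload 5.7 kg.
Tool frame: the origin (TCP) lies midway between the tips of the shut fingers; the grasp point (between the pads) lies 19 mm behind it (arm.hold_point_z is the distance from the TCP to the grasp point, in m); z points along the fingers, y is the line along which they close (so a half turn about z gives the same grasp; the last joint's range is limited). The gripper opens to 85 mm and grips with 20 to 120 N. Pads are 22 mm wide; open, the fingers measure 114 mm over their backs; the gripper's body (76 mm by 85 mm) begins 54 mm behind the grasp point. The pads swing forward as they close: fully open they stand 13 mm farther back than shut.
Start: joints at [-1.363, 0.359, 1.51, -0, 1.272, -0.115], TCP at [0.19, -0.569, 0.231] pointing down, gripper open.
Joint ranges: [-2.97, 2.97], [-1.01, 2.36], [0.21, 2.38], [-0.96, 4.11], [0.2, 2.71], [-2.98, 2.98]. Speed limits (rad/s): [2.39, 2.39, 3.14, 3.14, 3.14, 3.14].

## Interface

Orientations are given as a rotation vector (axis times angle).
In Python, from workcell import arm gives the robot as it stands.
- The arm moves only by the tool jog_arm, called after ">>>" as a command line: name --argument value ..., lists and objects as JSON in quotes. Schema: {"type":"object","properties":{"moves":{"type":"array","items":{"type":"number"},"minItems":7,"maxItems":70},"only":{"type":"string"},"quiet":{"type":"boolean"},"lines":{"type":"string"}},"required":["moves"],"additionalProperties":false}. moves is one flat list of numbers that holds 1 to 10 rows one after another, with no inner brackets; each row has 7 numbers: dx, dy, dz in m, then a rotation vector rx, ry, rz in rad, then the finger opening in m; each row is the pose to reach, as a shift and turn from the pose commanded when the call began, along the tool's axes at that moment; what a row does not reach only later rows make up. A row lasts 1/10 s, in which the tool goes at most 0.05 m and 0.15 rad, less where a joint would pass 70% of its speed; a pose out of reach is approached as far as the arm can. The fingers move at their own pace and stop on an object; the grip force is fixed at half the most. Time passes only in rows, so rows that do not move let the fingers close. The tool returns the time, the measured TCP pose, the force, the opening and the grip force at its end. only (a regular expression) keeps the lines of the reply that match it, lines (a string "A,B") keeps lines A to B, and quiet returns only ok. Input that does not fit is refused with a message, and nothing moves.
- arm.read_state(): the state, without advancing time (a new reading comes with each control period).
- arm.snapshot(name): name is "scene" or "top" or "wrist"; returns the picture (384x512x3 uint8, red, green, blue); there is no depth.
- arm.camera_info(name): a dict with "fx", "fy", "cx", "cy" (pixels), "dist" ([k1, k2, p1, p2, k3] as OpenCV has them; the pictures are not rectified), "world_from_camera" (4x4, takes a point from camera to world coordinates); the wrist camera has in their place "T_tool_cam" (4x4, takes a point from camera to tool coordinates, whose origin is the TCP and whose axes are the flange's). Camera axes: x right, y down, z forward; pixel columns grow to the right and rows downward; lengths in m; the calibration is good to about 2 mm. A picture is of the moment at which its call begins: read the wrist's pose just before it. camera_info takes no time and is no camera call.
- arm.close_job(): hands the job in; it is judged then, once.
The state is a dict: "time": time; "q": joint angles; "dq": joint speeds; "effort": joint torques, N m; "eef_pos": TCP position; "tcp_rot": TCP orientation; "contact_force": force on the tool from outside, world axes, zero at the start; "torque": the same for the moment, N m; "width": finger opening in m; "grip_force": force on a finger pad.
Only numpy, scipy, OpenCV 4.12 (cv2) and the standard library are available. Lean on these libraries where they do the work, as an engineer would, in place of code of your own. Each camera call takes 0.05 s, during which the arm holds its last target. There are 200 camera calls.

## Task

Take the carrier with the five round wells out of the two-lane magazine: raise its end at the lip, draw it out lengthwise over the lip from under the hood, lay it flat on the bare worktop, wells up, and let go. Then pick it up again by the middle and set it down in the empty cradle, either way round, until it lies flat on both seats. Lower it rather than dropping it, and leave the slotted carrier and the tip box, timer and vial where they are.

Things in the scene. Friction and masses are not known exactly. Their poses are not given: they have to be found in the camera images.
- magazine: Fixed two-lane carrier magazine (sizes in mm), grey base 210 x 150 x 6, aluminium fittings. Origin: centre of underside, on the worktop; x along the lanes, lips at the -x end, hood at the +x end. Lane centres at y = -40 and 40. Carriers rest on rails (24 wide, top z = 18). Side guides, inner width 32, tops z = 36, run from x = -30 to 98: the carrier's sides are free to grip only at x = -85 to -35.
- lips (a point): Point at the top of the magazine's lips, midway between the lanes: magazine x = -95, y = 0, z = 34. Each lip is 5 thick (x -98 to -93), 30 wide and stands 16 above its lane's rail. In mm.
- hood_edge (a point): Middle of the lower front edge of the magazine's hood: magazine x = 40, y = 0, z = 54. The hood covers x = 40 to 98 (top z = 58), back wall at x = 93. It leaves only 10 above a carrier lying flat, less than the lip's 16: so the lip end must rise 18 to 30 with the other end kept low. In mm.
- well_carrier: White plastic bar 180 mm long (x), 26 wide (y), 26 high (z), 120 to 190 g, with five round wells 15 wide in its top (one hidden under the hood at the start). Origin: centre of its underside. Lies in one of the two lanes of the magazine, x axis along the magazine's x axis.
- slot_carrier: White plastic bar of the same outer size with one long slot 150 x 13 in its top instead of wells; lies in the other lane. Origin: centre of its underside.
- lip_end (a point): Middle of the lower edge of the well carrier's -x end, the end at the lip at the start.
- hood_end (a point): Middle of the lower edge of the well carrier's +x end, the end under the hood at the start.
- cradle: Fixed filling cradle, grey base plate 214 x 50 x 6 mm with an aluminium pocket at each end. Origin: centre of underside, on the worktop; x along its length. The carrier lies lengthwise on two seats at z = 14 (|x| = 45 to 95), between end walls 188 apart and side walls 33 apart, tops z = 30. The side walls cover |x| = 44 to 99; the middle is open for fingers.
- tip_box: Pipette tip box with clear lid, 93 x 122 x 71 mm, origin at centre of underside; bystander, stands right of the analyser.
- timer: White bench timer with black knob, 62 x 62 x 43 mm, origin at centre of underside; bystander.
- vial: White capped vial with a label, 33 across, 78 mm high, origin at centre of underside; bystander standing in front of the middle analyser.

How it is judged:
On the way, in this order (a step that is already met when the one before it is completed fails the run):
1. the lip end of the well carrier has passed over the lip while its other end is still under the hood (x of lip_end in the frame of magazine below -0.1 m and z of lip_end in the frame of magazine above 0.032 m and x of hood_end in the frame of magazine above 0.042 m and z of hood_end in the frame of magazine below 0.03 m), for 0.05 s.
2. the well carrier lies flat on the bare worktop, wells up, let go and still (height (world z) of well_carrier below 0.004 m and angle between well_carrier's own z axis and vertical below 0.04 rad and linear speed of well_carrier below 0.02 m/s and contact force between the fingers and well_carrier below 0.1 N), for 0.2 s.
At the end, for the whole second after the job is handed in: The well carrier lies at rest in the cradle, wells up, either way round: within 7 mm of the cradle's centre along it and 6 mm across, down on both seats within 3 mm, in line within 0.06 rad and level within 0.04 rad; the slotted carrier is still in its lane (within 15 mm) (x of well_carrier in the frame of cradle between -0.007 and 0.007 m and y of well_carrier in the frame of cradle between -0.006 and 0.006 m and z of well_carrier in the frame of cradle between 0.011 and 0.017 m and angle between the x axis of well_carrier and the x axis of cradle, either way round below 0.06 rad and angle between well_carrier's own z axis and vertical below 0.04 rad and linear speed of well_carrier below 0.02 m/s and distance of slot_carrier from where it was at the start of the episode below 0.015 m); the robot touches nothing.
It fails at once if the well carrier is dropped or thrown (faster than 0.5 m/s out of the fingers) (linear speed of well_carrier above 0.5 m/s and contact force between the fingers and well_carrier below 0.05 N).
It fails at once if the slotted carrier is displaced by more than 15 mm (distance of slot_carrier from where it was at the start of the episode above 0.015 m).
It fails at once if tip box, timer or vial is displaced by more than 20 mm (distance of any of tip_box, timer, vial from where it was at the start of the episode above 0.02 m).
It also fails if it takes over 54 s, if anything falls off the work surface, if the arm or the gripper's body presses on something with over 40 N, if the wrist force passes 120 N, or if a joint passes its speed limit or range.

## Working session

There is one attempt and no reset: what is moved stays moved. The work goes in short steps, Python scripts to look and compute and a tool call to move; the robot and the scene stay as the last step left them, time stands still between calls to the robot, and variables do not carry over. Pictures are saved under pics/ and viewed, at most 10 in all, crops included, and the job is handed in when it is done.

```bash
ls; mkdir -p pics
```

Create h.py:
```python
import numpy as np, cv2
from scipy.spatial.transform import Rotation as R
from workcell import arm
def info(n, st=None):
    c=arm.camera_info(n)
    if n=="wrist":
        st=st or arm.read_state(); T=np.eye(4); T[:3,:3]=R.from_rotvec(st["tcp_rot"]).as_matrix(); T[:3,3]=st["eef_pos"]
        W=T@np.array(c["T_tool_cam"])
    else: W=np.array(c["world_from_camera"])
    K=np.array([[c["fx"],0,c["cx"]],[0,c["fy"],c["cy"]],[0,0,1.]])
    return K,np.array(c["dist"],float),W
def rays(cam,px):
    K,d,W=cam
    u=cv2.undistortPoints(np.array(px,float).reshape(-1,1,2),K,d).reshape(-1,2)
    return W[:3,3],np.c_[u,np.ones(len(u))]@W[:3,:3].T
def onplane(cam,px,z):
    o,D=rays(cam,px); return o+D*((z-o[2])/D[:,2])[:,None]
def tri(c1,p1,c2,p2):
    o1,D1=rays(c1,p1);o2,D2=rays(c2,p2);out=[]
    for a,b in zip(D1,D2):
        s=np.linalg.lstsq(np.c_[a,-b],o2-o1,rcond=None)[0]
        P,Q=o1+a*s[0],o2+b*s[1]; out.append(np.r_[(P+Q)/2,np.linalg.norm(P-Q)])
    return np.array(out)
def proj(cam,P):
    K,d,W=cam; V=np.linalg.inv(W); rv=cv2.Rodrigues(V[:3,:3])[0]
    return cv2.projectPoints(np.array(P,float).reshape(-1,3),rv,V[:3,3],K,d)[0].reshape(-1,2)
def shot(n,f):
    st=arm.read_state(); c=info(n,st); im=arm.snapshot(n); im=np.ascontiguousarray(im[:,:,::-1]); cv2.imwrite(f"pics/{f}.png",im); np.savez(f"pics/{f}.npz",K=c[0],d=c[1],W=c[2]); return im,c
def load(f):
    z=np.load(f"pics/{f}.npz"); return cv2.imread(f"pics/{f}.png"),(z["K"],z["d"],z["W"])
```

Run:
```python
from h import *
a,_=shot("scene","s0");b,c=shot("top","t0");w,_=shot("wrist","w0")
print(c)
st=arm.read_state();print(st["time"],R.from_rotvec(st["tcp_rot"]).as_matrix().round(3))
cv2.imwrite("pics/st.png",cv2.resize(np.hstack([a,b]),(800,300)))
```

```text
pics
workcell.py
(array([[492.81907636,   0.        , 256.80162516],
       [  0.        , 492.81907636, 194.46381724],
       [  0.        ,   0.        ,   1.        ]]), array([0.05014859, 0.        , 0.        , 0.        , 0.        ]), array([[ 5.39823476e-02, -9.00449493e-01,  4.31597748e-01,
        -3.13045115e-01],
       [-9.98540428e-01, -4.79396861e-02,  2.48756868e-02,
        -7.68806299e-02],
       [-1.70863900e-03, -4.32310648e-01, -9.01723119e-01,
         1.93157911e+00],
       [ 0.00000000e+00,  0.00000000e+00,  0.00000000e+00,
         1.00000000e+00]]))
0.15 [[ 0.948  0.317 -0.   ]
 [ 0.317 -0.948  0.001]
 [ 0.    -0.001 -1.   ]]
```

View pics/t0.png

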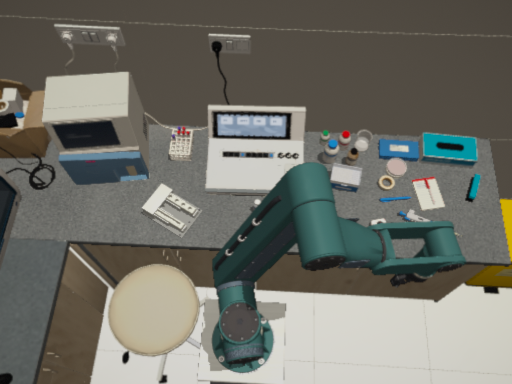

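View pics/s0.png

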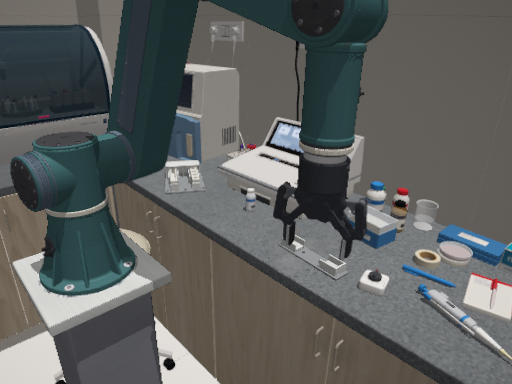

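The top view shows the magazine at about (172,208), the vial at (257,203) and the timer at about (377,222). The scene view shows the cradle under the gripper at (313,255), running roughly left-right along the worktop edge. Next I'll enlarge the magazine and view the wrist picture.

Run:
```python
from h import *
a,_=load("s0");b,ct=load("t0");w,_=load("w0")
m=cv2.resize(b[175:245,130:215],None,fx=4.7,fy=4.7,interpolation=cv2.INTER_CUBIC)
C=np.zeros((600,800,3),np.uint8); C[:m.shape[0],:m.shape[1]]=m
C[:384-0,400:]=cv2.resize(w,(400,300))[:384] if 0 else C[:384,400:]
C[0:300,400:800]=cv2.resize(w,(400,300))
s=cv2.resize(a[155:200,150:220],None,fx=5,fy=5,interpolation=cv2.INTER_CUBIC);C[340:340+s.shape[0],:s.shape[1]]=s
s=cv2.resize(a[220:300,260:400],None,fx=2.8,fy=2.8);C[310:310+s.shape[0],400:400+s.shape[1]]=s
cv2.imwrite("pics/c1.png",C)
print(onplane(ct,[[172,208],[143,208],[180,234],[157,187],[200,212],[257,205]],0.02).round(3))
print(arm.camera_info("wrist"))
```

```text
[[ 0.519  0.332  0.02 ]
 [ 0.513  0.454  0.02 ]
 [ 0.404  0.283  0.02 ]
 [ 0.615  0.409  0.02 ]
 [ 0.507  0.211  0.02 ]
 [ 0.552 -0.028  0.02 ]]
{'fx': 329.32713036391516, 'fy': 329.32713036391516, 'cx': 256.14141384567245, 'cy': 193.28367832268876, 'dist': array([0.02932325, 0.        , 0.        , 0.        , 0.        ]), 'T_tool_cam': array([[-7.02696288e-04, -9.53246687e-01, -3.02192423e-01,
         7.67840993e-02],
       [ 9.99998825e-01, -1.08159214e-03,  1.08648872e-03,
        -2.36288684e-04],
       [-1.36254072e-03, -3.02191304e-01,  9.53246327e-01,
        -1.43412479e-01],
       [ 0.00000000e+00,  0.00000000e+00,  0.00000000e+00,
         1.00000000e+00]])}
```

View pics/c1.png

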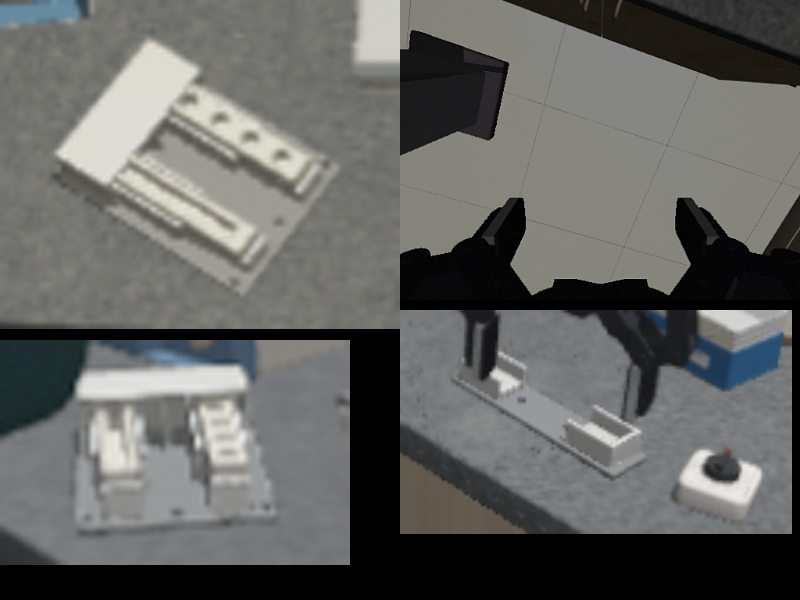

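The well carrier, with four holes visible, is in the lane farther from the robot, with its lip end to the lower right at about crop (300,180). The slot carrier is in the near lane, and the cradle lies along the bench edge with the timer beside it. Next I'll get coarse positions.

Run:
```python
from h import *
a,cs=load("s0");b,ct=load("t0")
f=lambda p,o,s:[[o[0]+x/s,o[1]+y/s] for x,y in p]
# wells in top crop (4.7x, origin 130,175)
print("wells",onplane(ct,f([[190,98],[219,119],[249,137],[281,156]],(130,175),4.7),.044).round(4))
# base corners
print("base",onplane(ct,f([[339,164],[242,294]],(130,175),4.7),.006).round(4))
# cradle ends scene crop 2.8 origin (260,220) placed at (400,310)
print("cradle",onplane(cs,f([[453-400,378-310],[612-400,476-310],[647-400,460-310]],(260,220),2.8),.006).round(4))
print("timer",onplane(cs,f([[718-400,505-310]],(260,220),2.8),.0).round(4),"vial",onplane(cs,[[251,210]],0).round(3), "tip",onplane(cs,[[388,244]],0).round(3))
```

Add to h.py:
```python
def row(pos,yaw,w=0,n=1):
    "row to TCP pos, tool x at yaw, lip end raised by w"
    st=arm.read_state(); R0=R.from_rotvec(st["tcp_rot"])
    Rt=R.from_euler("z",yaw)*R.from_matrix(np.diag([1.,-1,-1]))*R.from_rotvec([0,-w,0])
    d=R0.inv().apply(np.array(pos)-st["eef_pos"]); r=(R0.inv()*Rt).as_rotvec()
    print("row",d.round(4),r.round(4),"dist",np.linalg.norm(d).round(3))
```

```bash
python3 -c "
from h import *
row([.455,-.42,.28],1.5)"
```

```text
row [ 0.2982 -0.0569 -0.0492] [-1.2000e-03 -1.0000e-03 -1.1772e+00] dist 0.308
```

>>> jog_arm --moves '[0.298,-0.057,-0.049,0,0,-1.177,0.085,0.298,-0.057,-0.049,0,0,-1.177,0.085,0.298,-0.057,-0.049,0,0,-1.177,0.085,0.298,-0.057,-0.049,0,0,-1.177,0.085,0.298,-0.057,-0.049,0,0,-1.177,0.085,0.298,-0.057,-0.049,0,0,-1.177,0.085,0.298,-0.057,-0.049,0,0,-1.177,0.085,0.298,-0.057,-0.049,0,0,-1.177,0.085,0.298,-0.057,-0.049,0,0,-1.177,0.085,0.298,-0.057,-0.049,0,0,-1.177,0.085]'

```text
time: 1.15
eef_pos: [0.4546, -0.4203, 0.2799]
tcp_rot: [-2.302, -2.137, 0.0]
contact_force: [0.3, -0.2, 0.1]
width: 0.0851
grip_force: 0.0
```

```bash
python3 -c "
from h import *
shot('wrist','wc1')
row([.505,-.42,.28],1.5)
row([.455,.22,.28],1.047)"
```

```text
row [ 0.0042  0.0504 -0.0001] [-0.0005 -0.0005 -0.0038] dist 0.051
row [ 6.387e-01 -4.720e-02  3.000e-04] [-6.000e-04 -4.000e-04  4.492e-01] dist 0.64
```

View pics/wc1.png

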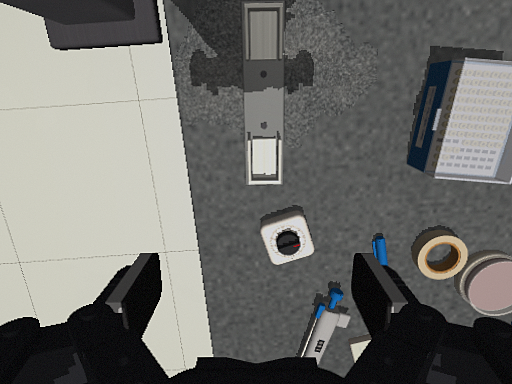

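The wrist picture shows the cradle at cols 243–285, rows 2–185, with the timer at (287,237) and the tip box at right. I'll take a second cradle view 0.10 m further on, then go to the magazine.

>>> jog_arm --moves '[0.05,0.02,0,0,0,0,0.085,0.1,0.02,0,0,0,0,0.085,0.1,0.02,0,0,0,0,0.085]'

```text
time: 1.5
eef_pos: [0.4813, -0.3172, 0.28]
tcp_rot: [-2.296, -2.138, -0.003]
contact_force: [0.5, -0.5, 0.6]
width: 0.0852
grip_force: 0.0
```

```bash
python3 -c "
from h import *
shot('wrist','wc2')
row([.455,.22,.28],1.047)"
```

```text
row [ 0.536  -0.0646  0.0012] [-0.0012 -0.0014  0.4529] dist 0.54
```

>>> jog_arm --moves '[0.05,-0.065,0,0,0,0.1,0.085,0.536,-0.065,0,0,0,0.45,0.085,0.536,-0.065,0,0,0,0.45,0.085,0.536,-0.065,0,0,0,0.45,0.085,0.536,-0.065,0,0,0,0.45,0.085,0.536,-0.065,0,0,0,0.45,0.085,0.536,-0.065,0,0,0,0.45,0.085,0.536,-0.065,0,0,0,0.45,0.085,0.536,-0.065,0,0,0,0.45,0.085,0.536,-0.065,0,0,0,0.45,0.085]'

```text
time: 2.55
eef_pos: [0.4546, 0.1569, 0.2807]
tcp_rot: [2.72, 1.569, 0.002]
contact_force: [1.2, -0.7, 0.0]
width: 0.0846
grip_force: 0.0
```

>>> jog_arm --moves '[0.05,0,0,0,0,0,0.085,0.06,0,0,0,0,0,0.085,0.06,0,0,0,0,0,0.085]'

```text
time: 2.85
eef_pos: [0.4852, 0.2085, 0.2801]
tcp_rot: [2.718, 1.574, 0.001]
contact_force: [-0.2, 0.3, -0.5]
width: 0.0847
grip_force: 0.0
```

```bash
python3 -c "
from h import *
shot('wrist','wm1')
a=cv2.imread('pics/wc2.png');b=cv2.imread('pics/wm1.png')
cv2.imwrite('pics/c2.png',np.vstack([b,a])[:600] if 0 else cv2.resize(np.hstack([b,a]),(800,300)))
row([.455,.22,.28],1.047)"
```

```text
row [-0.0035 -0.0317  0.    ] [-0.      0.0012  0.0021] dist 0.032
```

View pics/wm1.png

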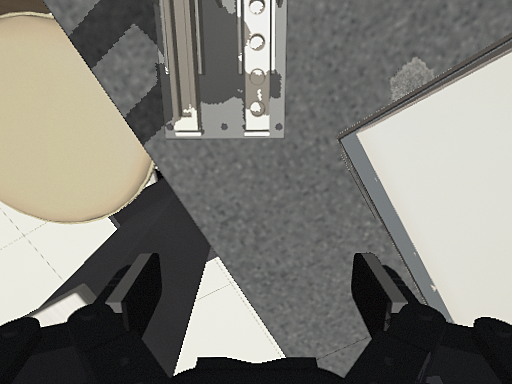

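The magazine's base edge is at row 137, cols 166–284. The wells are at (257,6), (257,42), (258,75) and (258,107), and the lip is at about (257,133). I'll take a second view 0.09 m further in.

>>> jog_arm --moves '[0.05,-0.02,0,0,0,0,0.085,0.09,-0.02,0,0,0,0,0.085,0.09,-0.02,0,0,0,0,0.085,0.09,-0.02,0,0,0,0,0.085]'

```text
time: 3.3
eef_pos: [0.5112, 0.2943, 0.28]
tcp_rot: [2.719, 1.572, -0.003]
contact_force: [0.3, -0.4, -1.3]
width: 0.0853
grip_force: 0.0
```

```bash
python3 -c "
from h import *
shot('wrist','wm2')
a=cv2.imread('pics/wm1.png');b=cv2.imread('pics/wm2.png')
c=cv2.imread('pics/wc1.png');d=cv2.imread('pics/wc2.png')
C=np.zeros((600,800,3),np.uint8)
def put(im,x0,y0,w,h,X,Y,W):
    m=cv2.resize(im[y0:y0+h,x0:x0+w],None,fx=W/w,fy=W/w,interpolation=cv2.INTER_CUBIC); C[Y:Y+m.shape[0],X:X+m.shape[1]]=m[:600-Y]
put(b,150,0,180,240,0,0,450)
cv2.imwrite('pics/c2.png',C)
put(d,190,60,170,290,455,0,340)
cv2.imwrite('pics/c2.png',C)
"
```

```text
(no output)
```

View pics/c2.png

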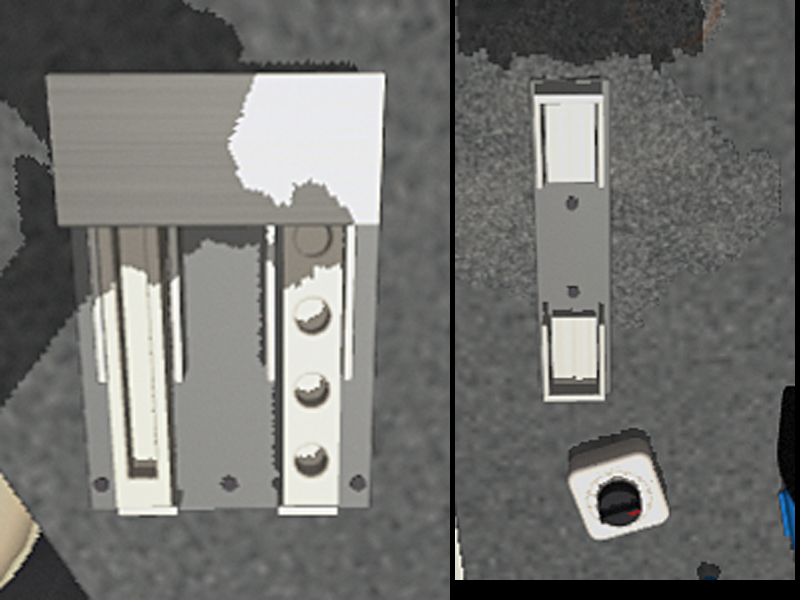

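The left part shows the magazine: the well carrier is in the right lane (crop x 280–340) with its lip at crop y about 511, and the base holes at crop y 484. The right part shows the cradle, with holes at crop (572,203) and (573,291) and pockets at both ends. Next I'll triangulate these.

Run:
```python
from h import *
m1,c1=load("wm1");m2,c2=load("wm2");k1,d1=load("wc1");k2,d2=load("wc2")
def cen(im,p,r=4):
    g=cv2.cvtColor(im,cv2.COLOR_BGR2GRAY).astype(float); x,y=map(round,p); 
    w=g[y-r:y+r+1,x-r:x+r+1]; v=np.clip(np.median(w)-12-w,0,None); Y,X=np.mgrid[y-r:y+r+1,x-r:x+r+1]
    return [(v*X).sum()/v.sum(),(v*Y).sum()/v.sum()] if v.sum()>0 else list(p)
h1=[cen(k1,p) for p in [(264,74),(264,125)]];h2=[cen(k2,p) for p in [(248,161),(249,205)]]
print(np.round(h1+h2,1).tolist());print("cradle holes",tri(d1,h1,d2,h2).round(4))
h=[cen(m2,p) for p in [(190,194),(242,194),(293,194)]]; g=[cen(m1,p) for p in [(224,126)]]
print(np.round(h+g,1).tolist(),tri(c1,g,c2,h[1:2]).round(4))
print("mag holes",onplane(c2,h,.006).round(4))
print("wells",tri(c1,[[257,42],[258,75],[258,107]],c2,[[274.8,126.4],[274.8,155.6],[274.4,183.6]]).round(4))
# edge columns across the carrier in wm2, rows of cradle
G=cv2.cvtColor(m2,cv2.COLOR_BGR2GRAY)
for r in (140,170,196): print(r,G[r,255:300].tolist())
print("lip col",G[190:212,275].tolist(),G[190:212,290].tolist())
G=cv2.cvtColor(k2,cv2.COLOR_BGR2GRAY)
for r in (130,230): print(r,G[r,225:275].tolist())
print(G[90:115,250].tolist(),G[215:270,249].tolist())
```

```text
[[263.0, 73.8], [263.3, 124.8], [248.0, 160.9], [248.7, 205.0]]
cradle holes [[ 4.691e-01 -3.273e-01  4.000e-03  1.000e-04]
 [ 4.653e-01 -3.866e-01  7.400e-03  1.000e-04]]
[[190.2, 193.1], [241.2, 192.8], [292.5, 192.6], [223.8, 126.2]] [[4.663e-01 2.566e-01 7.300e-03 1.000e-04]]
mag holes [[0.4071 0.2898 0.006 ]
 [0.466  0.2563 0.006 ]
 [0.5252 0.2225 0.006 ]]
wells [[5.471e-01 3.148e-01 4.430e-02 1.000e-04]
 [5.314e-01 2.862e-01 4.840e-02 9.000e-04]
 [5.150e-01 2.577e-01 5.070e-02 1.000e-03]]
140 [65, 129, 221, 245, 226, 76, 73, 58, 163, 249, 235, 233, 233, 233, 233, 234, 233, 233, 233, 233, 233, 234, 233, 233, 232, 233, 234, 233, 234, 239, 231, 109, 119, 235, 243, 219, 107, 153, 153, 152, 153, 153, 154, 153, 124]
170 [145, 145, 151, 134, 81, 70, 72, 57, 165, 249, 236, 235, 233, 232, 234, 233, 234, 233, 233, 234, 233, 233, 234, 233, 233, 234, 233, 234, 234, 239, 225, 136, 147, 148, 150, 149, 150, 150, 151, 150, 152, 152, 151, 120, 80]
196 [146, 145, 144, 148, 154, 133, 68, 62, 166, 249, 236, 234, 233, 234, 232, 233, 233, 233, 233, 234, 233, 233, 234, 232, 234, 234, 233, 235, 236, 2
[... 453 characters left out ...]
23, 233, 200, 22, 134, 231, 226, 180, 136, 133, 101, 100, 107, 109, 106, 105, 117, 110]
230 [96, 97, 99, 98, 95, 89, 94, 95, 148, 228, 215, 123, 49, 163, 233, 221, 218, 218, 220, 221, 224, 221, 222, 218, 214, 218, 221, 220, 221, 222, 222, 219, 217, 223, 228, 184, 65, 173, 232, 187, 110, 136, 105, 87, 102, 100, 101, 101, 98, 96]
[49, 48, 44, 79, 103, 106, 109, 107, 82, 49, 93, 99, 72, 74, 75, 74, 52, 157, 239, 226, 221, 218, 224, 223, 224] [135, 57, 54, 119, 237, 219, 216, 216, 216, 214, 216, 215, 216, 215, 214, 214, 213, 215, 214, 215, 213, 214, 213, 215, 215, 214, 215, 215, 216, 215, 215, 219, 207, 78, 94, 107, 109, 65, 72, 74, 70, 70, 134, 243, 230, 170, 76, 90, 89, 88, 89, 88, 93, 94, 93]
```

Run:
```python
from h import *
m2,c2=load("wm2");k1,d1=load("wc1");k2,d2=load("wc2")
L=onplane(c2,[[262.6,140],[262.6,170],[262.6,196]],.044);Rr=onplane(c2,[[285.5,140],[285.3,170],[285.0,196]],.044)
print(L.round(4),Rr.round(4)); mid=(L+Rr)/2;print("w",np.linalg.norm(L-Rr,axis=1),"mid",mid.round(4),"yaw",np.arctan2(*(mid[0]-mid[2])[1::-1]))
print("carrier end top",onplane(c2,[[275,201.7]],.044).round(4),"lip outer",onplane(c2,[[275,205.6]],.034).round(4))
# cradle walls outer edges
o=onplane(d2,[[229.6,130],[264.3,130],[232.7,230],[264.4,230]],.03);print("walls",o.round(4),((o[0]+o[1])/2).round(4),((o[2]+o[3])/2).round(4))
print("near end outer",onplane(d2,[[249,260.4]],.03).round(4),"far inner end of wall/seat start",onplane(d2,[[250,106.6]],.03).round(4))
row(list(np.r_[0,0,0]),1.0525)
```

```text
[[0.5274 0.3083 0.044 ]
 [0.51   0.2776 0.044 ]
 [0.494  0.2495 0.044 ]] [[0.5502 0.2952 0.044 ]
 [0.5332 0.2642 0.044 ]
 [0.5175 0.2359 0.044 ]]
w [0.02629674 0.02682485 0.02714385] mid [[0.5388 0.3018 0.044 ]
 [0.5216 0.2709 0.044 ]
 [0.5057 0.2427 0.044 ]] yaw 1.0601209718229376
carrier end top [[0.5035 0.2356 0.044 ]] lip outer [[0.4997 0.2277 0.034 ]]
walls [[ 0.4515 -0.2835  0.03  ]
 [ 0.4923 -0.2864  0.03  ]
 [ 0.4432 -0.4115  0.03  ]
 [ 0.4842 -0.4144  0.03  ]] [ 0.4719 -0.285   0.03  ] [ 0.4637 -0.4129  0.03  ]
near end outer [[ 0.4608 -0.4569  0.03  ]] far inner end of wall/seat start [[ 0.4775 -0.2587  0.03  ]]
row [-0.5091 -0.2957  0.2811] [-0.0004  0.0019 -0.0045] dist 0.652
```

```bash
python3 -c "
from h import *
row([.5169,.2625,.10],1.056)
row([.5169,.2625,.013],1.056)"
```

```text
row [-0.0237  0.021   0.1801] [-0.0004  0.0019 -0.008 ] dist 0.183
row [-0.0236  0.0211  0.2671] [-0.0004  0.0019 -0.008 ] dist 0.269
```

>>> jog_arm --moves '[-0.024,0.021,0.04,0,0.002,-0.008,0.085,-0.024,0.021,0.09,0,0.002,-0.008,0.085,-0.024,0.021,0.14,0,0.002,-0.008,0.085,-0.024,0.021,0.18,0,0.002,-0.008,0.085,-0.024,0.021,0.21,0,0.002,-0.008,0.085,-0.024,0.021,0.235,0,0.002,-0.008,0.085,-0.024,0.021,0.255,0,0.002,-0.008,0.085,-0.024,0.021,0.267,0,0.002,-0.008,0.085,-0.024,0.021,0.267,0,0.002,-0.008,0.085]'

```text
time: 4.25
eef_pos: [0.5161, 0.2629, 0.0124]
tcp_rot: [-2.712, -1.582, 0.002]
contact_force: [-1.6, -0.7, 0.3]
width: 0.0851
grip_force: 0.0
```

```bash
python3 -c "
from h import *
row([.5169,.2625,.013],1.056)
a,_=shot('wrist','g1');b,_=shot('scene','g1s')
b=cv2.resize(b[120:240,120:260],(400,343))
C=np.zeros((343,800,3),np.uint8);C[:300,:400]=cv2.resize(a,(400,300));C[:,400:]=b;cv2.imwrite('pics/c3.png',C)"
```

```text
row [ 0.      0.0009 -0.0006] [-0.002   0.0005  0.0002] dist 0.001
```

View pics/c3.png

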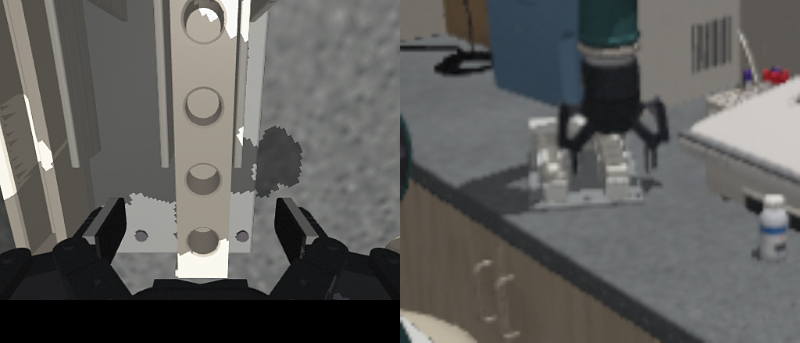

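The wells are centred at about x 203 between the fingers (125 and 275), and the fingers stand clear of the guides. Closing.

>>> jog_arm --moves '[0,0.0005,0,0,0,0,0.06,0,0.0005,0,0,0,0,0.04,0,0.0005,0,0,0,0,0.02,0,0.0005,0,0,0,0,0.02,0,0.0005,0,0,0,0,0.02,0,0.0005,0,0,0,0,0.02,0,0.0005,0,0,0,0,0.02,0,0.0005,0,0,0,0,0.02]'

```text
time: 5.15
eef_pos: [0.5183, 0.2648, 0.014]
tcp_rot: [-2.711, -1.585, -0.004]
contact_force: [-0.4, -0.9, 6.0]
width: 0.0257
grip_force: 59.8
```

```bash
python3 -c "
from h import *
st=arm.read_state();p=st['eef_pos'];mx=np.array([np.cos(1.056),np.sin(1.056),0]);
R0=R.from_rotvec(st['tcp_rot'])
# pivot: hood end lower edge, 150 mm ahead of grip, z .018
P=p+mx*.150;P[2]=.018
for w,pull in [(.03,.001),(.06,.003),(.09,.0045),(.115,.006),(.14,.008),(.14,.028),(.14,.055)]:
    Q=R.from_rotvec(w*np.array([-mx[1],mx[0],0]))
    t=P+Q.apply(p-P)-mx*pull; print(w,R0.inv().apply(t-p).round(4),((R0.inv()*Q*R0).as_rotvec()).round(4))
"
```

```text
0.03 [-0.001   0.     -0.0045] [ 0.0001 -0.03   -0.    ]
0.06 [-0.0029  0.     -0.009 ] [ 0.0001 -0.06   -0.    ]
0.09 [-0.0042  0.     -0.0135] [ 0.0002 -0.09   -0.0001]
0.115 [-0.0054  0.     -0.0173] [ 2.00e-04 -1.15e-01 -1.00e-04]
0.14 [-0.007 -0.    -0.021] [ 3.0e-04 -1.4e-01 -1.0e-04]
0.14 [-0.027 -0.    -0.021] [ 3.0e-04 -1.4e-01 -1.0e-04]
0.14 [-0.054  -0.0001 -0.0211] [ 3.0e-04 -1.4e-01 -1.0e-04]
```

>>> jog_arm --moves '[0,0,-0.0023,0,-0.015,0,0.02,0,0,-0.0045,0,-0.03,0,0.02,-0.0005,0,-0.0068,0,-0.045,0,0.02,-0.001,0,-0.009,0,-0.06,0,0.02,-0.0015,0,-0.0113,0,-0.075,0,0.02,-0.002,0,-0.0136,0,-0.09,0,0.02,-0.003,0,-0.0174,0,-0.115,0,0.02,-0.005,0,-0.0211,0,-0.14,0,0.02,-0.005,0,-0.0211,0,-0.14,0,0.02]'

```text
time: 6.05
eef_pos: [0.5156, 0.2604, 0.0347]
tcp_rot: [2.646, 1.548, -0.184]
contact_force: [0.1, -0.4, -0.0]
width: 0.0251
grip_force: 59.1
```

```bash
python3 -c "
from h import *
a,_=shot('wrist','l1');b,_=shot('scene','l1s')
b=cv2.resize(b[140:220,140:235],(400,337),interpolation=cv2.INTER_CUBIC)
C=np.zeros((343,800,3),np.uint8);C[:300,:400]=cv2.resize(a,(400,300));C[:337,400:]=b;cv2.imwrite('pics/c4.png',C)"
```

```text
(no output)
```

View pics/c4.png

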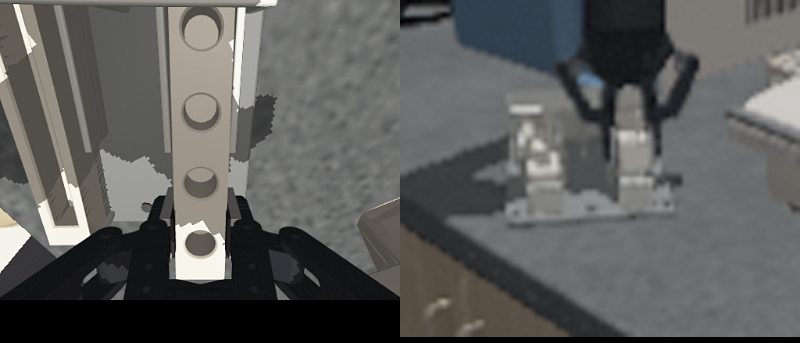

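The carrier is held with its lip end up: its wells stay fixed relative to the fingers, and the hood edge is at the top of the picture. Next I'll draw it out horizontally.

>>> jog_arm --moves '[-0.008,0,0,0,0,0,0.02,-0.016,0,0.0012,0,0,0,0.02,-0.02,0,0.0018,0,0,0,0.02,-0.02,0,0.0018,0,0,0,0.02,-0.028,0,0.003,0,0,0,0.02,-0.036,0,0.004,0,0,0,0.02,-0.044,0,0.005,0,0,0,0.02,-0.052,0,0.006,0,0,0,0.02,-0.055,0,0.0065,0,0,0,0.02,-0.055,0,0.0065,0,0,0,0.02]'

```text
time: 7.15
eef_pos: [0.4878, 0.2114, 0.0356]
tcp_rot: [2.648, 1.547, -0.184]
contact_force: [0.0, 1.1, -1.5]
width: 0.0251
grip_force: 58.9
```

```bash
python3 -c "
from h import *
a,_=shot('wrist','l2');b,_=shot('scene','l2s')
b=cv2.resize(b[140:220,140:235],(400,337),interpolation=cv2.INTER_CUBIC)
C=np.zeros((343,800,3),np.uint8);C[:300,:400]=cv2.resize(a,(400,300));C[:337,400:]=b;cv2.imwrite('pics/c5.png',C)"
```

```text
(no output)
```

View pics/c5.png

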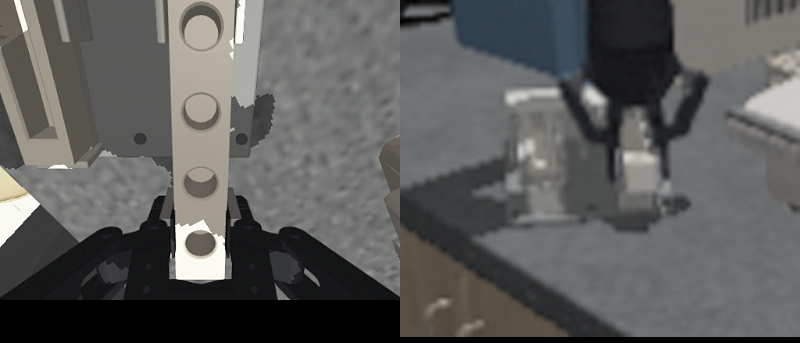

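Drawn about 56 mm: the base's lip edge (row 155) and a lane hole (140,138) now show behind the fingers, and the hood is out of view. Next I'll lift clear and carry it to the bare patch.

>>> jog_arm --moves '[-0.006,0,-0.006,0,0,0,0.02,-0.022,0,-0.015,0,0,0,0.02,-0.04,0,-0.028,0,0,0,0.02,-0.06,0,-0.045,0,0,0,0.02,-0.08,0,-0.065,0,0,0,0.02,-0.1,0,-0.085,0,0,0,0.02,-0.12,0,-0.1,0,0,0,0.02,-0.12,0,-0.1,0,0,0,0.02]'

```text
time: 8.05
eef_pos: [0.436, 0.1187, 0.1537]
tcp_rot: [2.648, 1.545, -0.179]
contact_force: [0.8, -0.0, -2.6]
width: 0.0252
grip_force: 59.0
```

```bash
python3 -c "
from h import *
row([.46,.015,.06],1.507,.027)
row([.46,.015,.003],1.507,.027)"
```

```text
row [-0.0649  0.0717  0.1037] [-0.0344  0.1084 -0.4494] dist 0.142
row [-0.0571  0.0715  0.1602] [-0.0344  0.1084 -0.4494] dist 0.184
```

>>> jog_arm --moves '[-0.025,0.03,0,-0.01,0.03,-0.13,0.02,-0.05,0.06,0.01,-0.02,0.06,-0.26,0.02,-0.065,0.072,0.04,-0.03,0.09,-0.39,0.02,-0.065,0.072,0.07,-0.034,0.108,-0.449,0.02,-0.065,0.072,0.104,-0.034,0.108,-0.449,0.02,-0.065,0.072,0.104,-0.034,0.108,-0.449,0.02,-0.065,0.072,0.104,-0.034,0.108,-0.449,0.02]'

```text
time: 8.75
eef_pos: [0.4601, 0.0167, 0.0569]
tcp_rot: [2.28, 2.14, -0.037]
contact_force: [0.5, 0.2, -1.1]
width: 0.025
grip_force: 59.9
```

```bash
python3 -c "
from h import *
row([.46,.015,.003],1.507,.027)
a,_=shot('wrist','p1');b,_=shot('scene','p1s')
b=cv2.resize(b[140:240,180:300],(400,333),interpolation=cv2.INTER_CUBIC)
C=np.zeros((343,800,3),np.uint8);C[:300,:400]=cv2.resize(a,(400,300));C[:333,400:]=b;cv2.imwrite('pics/c6.png',C)"
```

```text
row [-0.0002  0.0002  0.0539] [-0.0052  0.0002  0.0005] dist 0.054
```

View pics/c6.png

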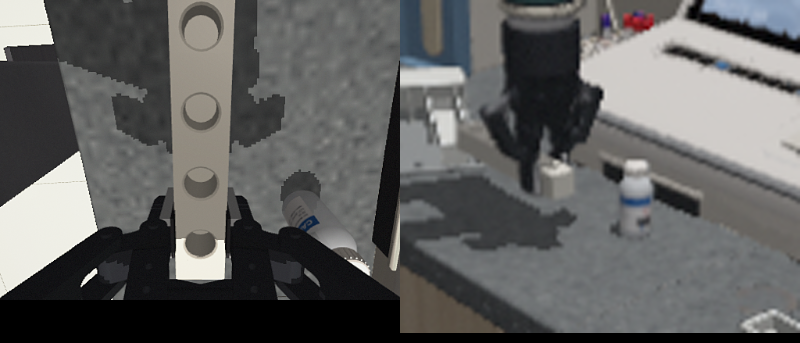

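The carrier is above bare worktop and clear of the vial at left-picture (320,220). I'll shift it slightly away from the vial and lower it.

>>> jog_arm --moves '[0.01,-0.005,0.012,0,0,0,0.02,0.02,-0.01,0.025,0,0,0,0.02,0.02,-0.01,0.036,0,0,0,0.02,0.02,-0.01,0.042,0,0,0,0.02,0.02,-0.01,0.046,0,0,0,0.02,0.02,-0.01,0.049,0,0,0,0.02,0.02,-0.01,0.049,0,0,0,0.02]'

```text
time: 9.55
eef_pos: [0.4521, 0.0355, 0.0075]
tcp_rot: [2.278, 2.139, -0.035]
contact_force: [0.3, -0.4, -2.1]
width: 0.0251
grip_force: 59.9
```

```bash
python3 -c "
from h import *
row([.4512,.037,.003],1.507,.027)"
```

```text
row [ 0.0016 -0.0009  0.0044] [-0.0031  0.0003  0.0006] dist 0.005
```

>>> jog_arm --moves '[0,0,0.0015,0,0,0,0.02,0,0,0.003,0,0,0,0.02,0,0,0.0045,0,0,0,0.02,0,0,0.0045,0,0,0,0.02]'

```text
time: 9.95
eef_pos: [0.4516, 0.0356, 0.0029]
tcp_rot: [2.278, 2.139, -0.035]
contact_force: [0.1, -0.6, -1.7]
width: 0.0251
grip_force: 59.9
```

>>> jog_arm --moves '[0,0,0.001,0,0,0,0.02,0,0,0.002,0,0,0,0.02,0,0,0.002,0,0,0,0.02]'

```text
time: 10.25
eef_pos: [0.4517, 0.0356, 0.0009]
tcp_rot: [2.278, 2.139, -0.035]
contact_force: [0.3, -0.0, -1.9]
width: 0.0253
grip_force: 59.9
```

>>> jog_arm --moves '[0,0,0.001,0,0,0,0.02,0,0,0.001,0,0,0,0.02]'

```text
time: 10.45
eef_pos: [0.4518, 0.0356, 0.0002]
tcp_rot: [2.278, 2.139, -0.034]
contact_force: [-0.2, -0.3, 1.9]
width: 0.0252
grip_force: 61.7
```

>>> jog_arm --moves '[0,0,0.001,0,0,0,0.02,0,0,0.001,0,0,0,0.02]'

```text
time: 10.65
eef_pos: [0.4518, 0.0355, 0.0]
tcp_rot: [2.278, 2.139, -0.034]
contact_force: [-3.7, 0.8, 15.8]
width: 0.0247
grip_force: 70.0
```

>>> jog_arm --moves '[0,0,0.001,0,0,0,0.02,0,0,0.001,0,0,0,0.02]'

```text
time: 10.85
eef_pos: [0.4518, 0.0355, -0.0001]
tcp_rot: [2.278, 2.139, -0.033]
contact_force: [-5.3, -0.7, 31.1]
width: 0.0253
grip_force: 78.3
```

>>> jog_arm --moves '[0,0,-0.0015,0,0,0,0.02,0,0,-0.002,0,0,0,0.027,0,0,-0.002,0,0,0,0.03,0,0,-0.002,0,0,0,0.05,0,0,-0.002,0,0,0,0.085,0,0,-0.002,0,0,0,0.085,0,0,-0.002,0,0,0,0.085,0,0,-0.002,0,0,0,0.085]'

```text
time: 11.65
eef_pos: [0.4517, 0.0355, -0.0]
tcp_rot: [2.278, 2.139, -0.035]
contact_force: [-0.5, 0.2, 1.3]
width: 0.0852
grip_force: 0.0
```

```bash
python3 -c "
from h import *
row([.4512,.037,.28],1.507,0)"
```

```text
row [-0.0062 -0.0015 -0.28  ] [-0.0034  0.0273  0.0009] dist 0.28
```

>>> jog_arm --moves '[0,0,-0.03,-0.003,0,0.001,0.085,0,0,-0.08,-0.003,0.027,0.001,0.085,-0.01,0,-0.13,-0.003,0.027,0.001,0.085,-0.03,0,-0.18,-0.003,0.027,0.001,0.085,-0.045,0,-0.2,-0.003,0.027,0.001,0.085,-0.045,0,-0.2,-0.003,0.027,0.001,0.085,-0.045,0,-0.2,-0.003,0.027,0.001,0.085]'

```text
time: 12.35
eef_pos: [0.4498, -0.004, 0.2013]
tcp_rot: [2.292, 2.148, 0.001]
contact_force: [-0.3, 0.3, 0.3]
width: 0.0853
grip_force: 0.0
```

```bash
python3 -c "
from h import *
shot('wrist','f1')"
```

>>> jog_arm --moves '[0.04,0,0,0,0,0,0.085,0.07,0,0,0,0,0,0.085,0.07,0,0,0,0,0,0.085,0.07,0,0,0,0,0,0.085]'

```text
time: 12.8
eef_pos: [0.453, 0.0667, 0.1995]
tcp_rot: [-2.287, -2.151, 0.005]
contact_force: [-0.3, -0.4, 1.0]
width: 0.0852
grip_force: 0.0
```

Run:
```python
from h import *
shot('wrist','f2')
a,ca=load('f1');b,cb=load('f2')
cv2.imwrite('pics/c7.png',cv2.resize(np.hstack([a,b]),(800,300)))
for im,c in((a,ca),(b,cb)):
    g=cv2.cvtColor(im,cv2.COLOR_BGR2HSV); m=((g[...,2]>125)&(g[...,1]<60)).astype(np.uint8); m=cv2.morphologyEx(m,cv2.MORPH_OPEN,np.ones((3,3)))
    n,l,s,ce=cv2.connectedComponentsWithStats(m)
    for i in range(1,n):
        if s[i,4]>600: print(s[i],ce[i].round(1),cv2.minAreaRect(np.argwhere(l==i)[:,::-1].astype(np.float32)))
```

```text
[   0    0  130   73 7614] [59.6 34.1] ((64.5, 36.0), (72.0, 129.0), 90.0)
[ 124    0   34   59 1479] [140.5  31.1] ((137.44000244140625, 29.580001831054688), (59.82123947143555, 31.53696632385254), 81.8698959350586)
[ 241    0   31  163 4364] [255.6  80.8] ((256.0, 80.99998474121094), (29.999996185302734, 161.99996948242188), 0.0)
[  430     0    82   327 22627] [475.9 169.4] ((470.5, 163.0), (326.0, 81.0), 90.0)
[ 413   37   35  268 4306] [428.9 166.3] ((429.11419677734375, 170.4010009765625), (20.519149780273438, 267.1051940917969), 4.085616588592529)
[    0   175   201   203 19767] [112.8 264.4] ((92.64998626708984, 285.04998779296875), (203.92959594726562, 194.45437622070312), 81.8698959350586)
[   0    0  120   35 3217] [53.  14.2] ((59.5, 17.0), (34.0, 119.0), 90.0)
[  409     0   103   327 29255] [465.3 162.9] ((460.0, 163.0), (326.0, 102.0), 90.0)
[ 129   15   30   69 1289] [144.   54.6] ((140.1074981689453, 50.121707916259766), (67.73675537109375, 27.653169631958008), 82.23483276367188)
[   0   33  134   83 5977] [55.5 75.2] ((66.51448822021484, 74.18973541259766), (72.32393646240234, 138.85552978515625), 85.6347427368164)
[ 244   40   30  190 4950] [258.2 132.1] ((258.0805969238281, 134.48944091796875), (28.42340850830078, 189.30934143066406), 0.6585431694984436)
[   28   195   170   183 13129] [128.8 277.6] ((108.82001495361328, 293.239990234375), (183.14064025878906, 159.66468811035156), 81.8698959350586)
```

View pics/c7.png

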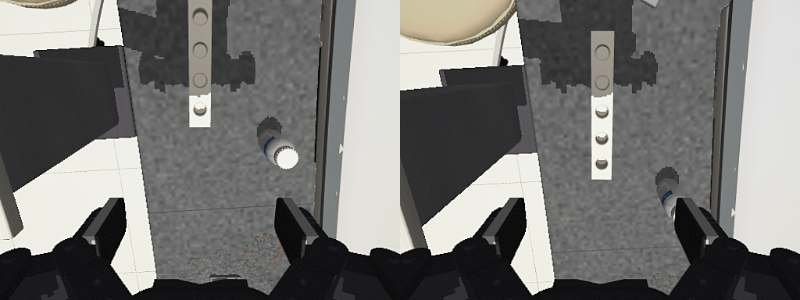

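The carrier lies flat on the worktop, wells up and let go, with all five wells visible (right part, x about 601, y 30–180). Next I'll measure it for the regrip.

Run:
```python
from h import *
a,ca=load('f1');b,cb=load('f2')
g=cv2.cvtColor(b,cv2.COLOR_BGR2HSV); m=((g[...,2]>125)&(g[...,1]<60)).astype(np.uint8)
for r in (45,60,130,180,220): 
    x=np.where(m[r,235:285])[0]+235; print(r,x.min(),x.max())
print("near end height",tri(ca,[[256,162.7]],cb,[[258,229.7]]).round(4), g[225:234,258,2],g[35:45,258,2])
e=onplane(cb,[[258,229.7],[258.5,39.5]],.026); print(e.round(4),np.linalg.norm(e[0]-e[1]),"ctr",e.mean(0).round(4))
L=onplane(cb,[[243.5,50],[243.5,130],[243.5,215]],.026);print(L.round(4))
```

```text
45 245 273
60 245 273
130 244 272
180 244 271
220 245 270
near end height [[0.4498 0.0039 0.0278 0.    ]] [243 243 244 248 220  90 108 112 113] [ 61  59  59  52  84 174 163 161 159 161]
[[0.4497 0.0031 0.026 ]
 [0.4611 0.1838 0.026 ]] 0.18104650637677713 ctr [0.4554 0.0935 0.026 ]
[[0.4474 0.1763 0.026 ]
 [0.4422 0.1069 0.026 ]
 [0.4358 0.0205 0.026 ]]
```

```bash
python3 -c "
from h import *
row([.4554,.0935,.002],1.505)"
```

```text
row [0.0277 0.0011 0.1977] [-0.0034  0.0009  0.0034] dist 0.2
```

>>> jog_arm --moves '[0.028,0.001,0.04,-0.003,0.001,0.003,0.085,0.028,0.001,0.09,-0.003,0.001,0.003,0.085,0.028,0.001,0.13,-0.003,0.001,0.003,0.085,0.028,0.001,0.16,-0.003,0.001,0.003,0.085,0.028,0.001,0.18,-0.003,0.001,0.003,0.085,0.028,0.001,0.192,-0.003,0.001,0.003,0.085,0.028,0.001,0.197,-0.003,0.001,0.003,0.085,0.028,0.001,0.197,-0.003,0.001,0.003,0.085]'

```text
time: 13.65
eef_pos: [0.4564, 0.0931, 0.0034]
tcp_rot: [2.295, 2.145, 0.001]
contact_force: [1.0, 0.3, -0.4]
width: 0.085
grip_force: 0.0
```

>>> jog_arm --moves '[0,0,0,0,0,0,0.05,0,0,0,0,0,0,0.02,0,0,0,0,0,0,0.02,0,0,0,0,0,0,0.02,0,0,0,0,0,0,0.02,0,0,0,0,0,0,0.02,0,0,0,0,0,0,0.02]'

```text
time: 14.35
eef_pos: [0.4574, 0.0938, 0.0049]
tcp_rot: [2.293, 2.145, 0.005]
contact_force: [-0.5, -0.1, 6.0]
width: 0.0246
grip_force: 59.5
```

>>> jog_arm --moves '[0,0,-0.015,0,0,0,0.02,0,0,-0.05,0,0,0,0.02,0,0,-0.09,0,0,0,0.02,0,0,-0.13,0,0,0,0.02,0,0,-0.14,0,0,0,0.02,0,0,-0.14,0,0,0,0.02]'

```text
time: 14.95
eef_pos: [0.4579, 0.0938, 0.1457]
tcp_rot: [2.291, 2.143, 0.009]
contact_force: [-0.8, 0.0, -1.8]
width: 0.0248
grip_force: 59.7
```

Run:
```python
from h import *
b,cb=shot('wrist','h1'); st=arm.read_state()
z=st['eef_pos'][2]
print("wells/ends need view; top z", z+.022)
row([.4672,-.3575,.14],1.507); row([.4672,-.3575,.06],1.507)
g=cv2.cvtColor(b,cv2.COLOR_BGR2GRAY); print(g[0:384:4,257].tolist())
cv2.imwrite('pics/h1c.png',b)
```

```text
wells/ends need view; top z 0.1661718507156188
row [-0.4495  0.0406  0.004 ] [ 0.0037 -0.0008 -0.003 ] dist 0.451
row [-0.4496  0.0403  0.084 ] [ 0.0037 -0.0008 -0.003 ] dist 0.459
[58, 61, 61, 56, 60, 60, 61, 61, 59, 60, 59, 60, 157, 154, 151, 152, 152, 149, 151, 150, 149, 151, 115, 151, 149, 146, 147, 147, 147, 145, 148, 145, 147, 89, 117, 145, 142, 142, 140, 140, 142, 138, 140, 139, 140, 141, 144, 141, 137, 138, 140, 142, 89, 89, 88, 85, 132, 139, 137, 137, 139, 140, 137, 135, 139, 138, 138, 136, 83, 90, 89, 87, 89, 90, 197, 242, 240, 240, 240, 239, 239, 239, 243, 85, 89, 89, 87, 89, 89, 88, 199, 15, 9, 16, 15, 16]
```

View pics/h1c.png

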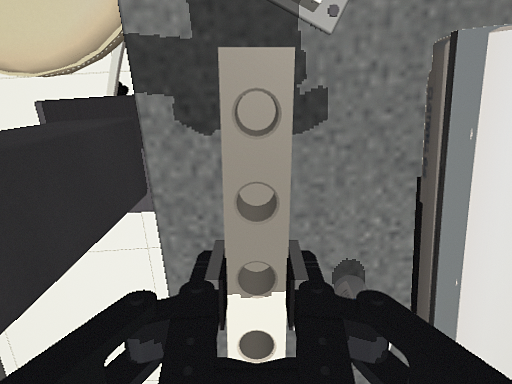

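The carrier is held near its middle well (257,278), with its far end at row 47 and cols 219–294. Next I'll compute the in-hand offset.

Run:
```python
from h import *
b,cb=load('h1'); K,d,_=cb; T=np.array(arm.camera_info('wrist')['T_tool_cam']); ct=(K,d,T)
g=cv2.cvtColor(b,cv2.COLOR_BGR2GRAY)
print(g[44:52,257],g[60,212:226].tolist(),g[60,286:300].tolist(), g[352:366,240].tolist())
for zz in (-.018,-.021,-.024):
    p=onplane(ct,[[257,46.8],[257,359.5],[218.8,60],[294.2,60],[222.5,200],[291.5,200]],zz); print(zz,p[:2,0].round(4),p[:2,1].round(4),(p[0]-p[1])[0].round(4),"w",(p[3]-p[2])[1].round(4),((p[3]+p[2])/2)[:2].round(4))
```

```text
[ 60  59  57 138 157 154 154 153] [56, 58, 57, 59, 56, 49, 126, 158, 150, 149, 150, 150, 150, 150] [153, 153, 153, 154, 153, 154, 157, 156, 130, 43, 55, 57, 56, 57] [212, 206, 201, 216, 236, 242, 246, 255, 45, 6, 14, 16, 17, 17]
-0.018 [ 0.0909 -0.045 ] [-0.0001 -0.0001] 0.1358 w 0.0266 [ 0.0866 -0.0002]
-0.021 [ 0.0905 -0.042 ] [-0.0001 -0.0001] 0.1326 w 0.0259 [ 0.0864 -0.0002]
-0.024 [ 0.0902 -0.0391] [-0.0001 -0.0001] 0.1293 w 0.0253 [ 0.0862 -0.0002]
```

>>> jog_arm --moves '[-0.03,0,0,0,0,0,0.02,-0.08,0.005,0.004,0.004,-0.001,-0.003,0.02,-0.13,0.01,0.004,0.004,-0.001,-0.003,0.02,-0.18,0.015,0.004,0.004,-0.001,-0.003,0.02,-0.23,0.02,0.004,0.004,-0.001,-0.003,0.02,-0.28,0.025,0.004,0.004,-0.001,-0.003,0.02,-0.33,0.03,0.004,0.004,-0.001,-0.003,0.02,-0.38,0.035,0.004,0.004,-0.001,-0.003,0.02,-0.42,0.04,0.004,0.004,-0.001,-0.003,0.02,-0.449,0.04,0.004,0.004,-0.001,-0.003,0.02]'

```text
time: 16.0
eef_pos: [0.4657, -0.3595, 0.137]
tcp_rot: [-2.291, -2.145, 0.002]
contact_force: [0.2, 1.1, -0.9]
width: 0.0249
grip_force: 59.5
```

>>> jog_arm --moves '[0,0,0.04,0,0,0,0.02,0,0,0.065,0,0,0,0.02,0,0,0.075,0,0,0,0.02,0,0,0.075,0,0,0,0.02]'

```text
time: 16.4
eef_pos: [0.4645, -0.355, 0.0617]
tcp_rot: [-2.286, -2.144, 0.002]
contact_force: [-0.0, 0.2, -1.9]
width: 0.0246
grip_force: 59.4
```

```bash
python3 -c "
from h import *
row([.4672,-.3575,.045],1.507);row([.4672,-.3575,.020],1.507)"
```

```text
row [-0.0023  0.003   0.0167] [-0.0064 -0.0041 -0.0001] dist 0.017
row [-0.0025  0.0031  0.0416] [-0.0064 -0.0041 -0.0001] dist 0.042
```

>>> jog_arm --moves '[-0.0025,0.003,0.01,-0.006,-0.004,0,0.02,-0.0025,0.003,0.017,-0.006,-0.004,0,0.02,-0.0025,0.003,0.017,-0.006,-0.004,0,0.02,-0.0025,0.003,0.017,-0.006,-0.004,0,0.02]'

```text
time: 16.8
eef_pos: [0.4696, -0.3598, 0.0484]
tcp_rot: [2.286, 2.145, 0.0]
contact_force: [0.3, 0.6, -1.9]
width: 0.0248
grip_force: 59.5
```

Run:
```python
from h import *
row([.4672,-.3575,.020],1.507)
b,c=shot('wrist','k1'); g=cv2.cvtColor(b,cv2.COLOR_BGR2GRAY)
# predicted pixels: far end-wall inner edge and side-wall inner/outer edges at x=.098,.07 (z=.03)
cx,cy=.4672,-.3575; u=np.array([np.cos(1.507),np.sin(1.507),0]); v=np.array([u[1],-u[0],0])
P=lambda x,y,z: np.array([cx,cy,z])+u*x+v*y-np.array([0,0,0])
for q in [(.099,0,.03),(.094,0,.03),(.107,0,.006),(.096,.0165,.03),(.096,-.0165,.03),(.096,.0205,.03),(.096,-.0205,.03)]: print(q,proj(c,[P(*q)]).round(1))
print("col257",g[10:64,257].tolist())
for r in (42,46,58,75): print(r,g[r,205:235].tolist(),g[r,280:310].tolist())
```

```text
row [ 0.0023 -0.0027  0.0283] [0.0052 0.0047 0.0001] dist 0.029
(0.099, 0, 0.03) [[251.1  30.8]]
(0.094, 0, 0.03) [[251.2  43.3]]
(0.107, 0, 0.006) [[251.5  20.7]]
(0.096, 0.0165, 0.03) [[288.2  38.3]]
(0.096, -0.0165, 0.03) [[214.   38.2]]
(0.096, 0.0205, 0.03) [[297.2  38.2]]
(0.096, -0.0205, 0.03) [[205.   38.2]]
col257 [65, 66, 63, 64, 63, 66, 66, 67, 72, 69, 66, 74, 85, 93, 95, 98, 98, 96, 95, 94, 119, 155, 164, 158, 155, 153, 151, 148, 150, 151, 132, 101, 64, 66, 69, 63, 114, 162, 153, 154, 154, 153, 152, 153, 150, 153, 151, 149, 152, 151, 150, 153, 150, 152]
42 [86, 116, 126, 134, 146, 165, 156, 137, 102, 71, 63, 67, 68, 66, 66, 67, 68, 66, 67, 65, 69, 67, 66, 69, 67, 66, 67, 67, 66, 65] [60, 61, 63, 64, 61, 62, 64, 60, 73, 123, 129, 138, 143, 146, 147, 132, 121, 77, 81, 68, 46, 53, 61, 71, 84, 83, 70, 57, 66, 66]
46 [72, 111, 125, 131, 146, 164, 157, 138, 115, 86, 75, 77, 73, 70, 70, 67, 76, 104, 117, 116, 115, 115, 115, 115, 113, 114, 113, 113, 114, 114] [118, 98, 65, 67, 69, 69, 71, 70, 83, 122, 128, 140, 143, 146, 144, 131, 115, 88, 78, 63, 52, 66, 74, 77, 76, 63, 66, 79, 66, 59]
58 [65, 103, 121, 127, 136, 153, 161, 148, 132, 99, 76, 78, 66, 128, 156, 151, 151, 150, 149, 148, 148, 147, 149, 150, 150, 151, 148, 149, 150, 151] [154, 155, 153, 154, 154, 156, 155, 151, 155, 155, 155, 155, 155, 156, 151, 123, 88, 87, 70, 54, 49, 51, 55, 64, 69, 68, 70, 65, 67, 71]
75 [56, 64, 104, 126, 129, 139, 155, 160, 145, 124, 93, 75, 70, 92, 136, 152, 148, 149, 147, 148, 149, 146, 149, 148, 147, 146, 150, 148, 150, 150] [151, 152, 152, 153, 153, 151, 151, 152, 152, 151, 155, 153, 155, 151, 136, 120, 77, 76, 62, 59, 66, 60, 64, 68, 69, 70, 68, 58, 55, 54]
```

The cradle walls match the model to under 1 mm, and the carrier is 2.7 mm off across and 2.3 mm along. I'll correct that, then re-measure before lowering.

>>> jog_arm --moves '[0.0023,-0.0027,0.003,0.005,0.005,0,0.02,0.0023,-0.0027,0.003,0.005,0.005,0,0.02,0.0023,-0.0027,0.003,0.005,0.005,0,0.02,0.0023,-0.0027,0.003,0.005,0.005,0,0.02]'

```text
time: 17.25
eef_pos: [0.4669, -0.3574, 0.0451]
tcp_rot: [-2.291, -2.149, -0.001]
contact_force: [-0.4, -0.4, -1.9]
width: 0.025
grip_force: 59.5
```

Create chk.py:
```python
from h import *
import sys
row([.4672,-.3575,.020],1.507)
b,c=shot('wrist',sys.argv[1]); g=cv2.cvtColor(b,cv2.COLOR_BGR2GRAY)
print("col257",g[10:80,257].tolist())
for r in (42,70): print(r,g[r,198:235].tolist(),g[r,280:310].tolist())
```

```bash
python3 chk.py k2
```

```text
row [-0.0001  0.0003  0.0251] [-0.     -0.0005 -0.0001] dist 0.025
col257 [52, 50, 51, 52, 57, 59, 61, 62, 70, 77, 81, 82, 80, 78, 67, 66, 80, 91, 95, 97, 95, 95, 95, 94, 99, 129, 156, 163, 158, 155, 153, 150, 151, 151, 149, 128, 96, 132, 157, 152, 152, 153, 153, 151, 151, 152, 151, 152, 153, 153, 152, 151, 152, 151, 149, 150, 151, 151, 153, 151, 149, 150, 150, 149, 150, 152, 151, 150, 150, 150]
42 [71, 73, 72, 65, 52, 44, 49, 59, 59, 67, 59, 61, 64, 104, 136, 149, 142, 148, 153, 150, 147, 147, 148, 149, 148, 149, 149, 148, 147, 149, 149, 148, 148, 150, 148, 148, 146] [154, 150, 152, 153, 150, 150, 150, 151, 151, 153, 152, 153, 151, 152, 151, 153, 150, 153, 155, 143, 143, 154, 159, 139, 90, 74, 62, 66, 67, 70]
70 [69, 71, 69, 62, 63, 67, 65, 65, 63, 63, 73, 66, 62, 68, 88, 112, 127, 134, 149, 157, 150, 146, 149, 148, 146, 148, 146, 150, 147, 149, 150, 149, 148, 149, 149, 147, 148] [153, 154, 153, 153, 153, 153, 155, 153, 153, 155, 155, 154, 155, 152, 99, 98, 124, 134, 145, 145, 143, 139, 123, 79, 72, 62, 80, 76, 72, 64]
```

Aligned within 0.3 mm. Lowering.

>>> jog_arm --moves '[0,0,0.007,0,0,0,0.02,0,0,0.012,0,0,0,0.02,0,0,0.016,0,0,0,0.02,0,0,0.019,0,0,0,0.02,0,0,0.0215,0,0,0,0.02,0,0,0.0235,0,0,0,0.02,0,0,0.0235,0,0,0,0.02]'

```text
time: 18.0
eef_pos: [0.4667, -0.3572, 0.0212]
tcp_rot: [-2.29, -2.149, -0.0]
contact_force: [-0.5, 0.0, -1.0]
width: 0.0251
grip_force: 59.5
```

>>> jog_arm --moves '[0,0,0.001,0,0,0,0.02,0,0,0.002,0,0,0,0.02,0,0,0.002,0,0,0,0.02]'

```text
time: 18.3
eef_pos: [0.4668, -0.3572, 0.0194]
tcp_rot: [-2.291, -2.149, -0.001]
contact_force: [0.7, 0.3, -1.9]
width: 0.025
grip_force: 59.5
```

>>> jog_arm --moves '[0,0,0.001,0,0,0,0.02,0,0,0.001,0,0,0,0.02]'

```text
time: 18.5
eef_pos: [0.4669, -0.3574, 0.0189]
tcp_rot: [-2.291, -2.149, -0.0]
contact_force: [-0.8, 0.6, 3.2]
width: 0.0245
grip_force: 59.9
```

>>> jog_arm --moves '[0,0,0.001,0,0,0,0.02,0,0,0.001,0,0,0,0.02]'

```text
time: 18.7
eef_pos: [0.4669, -0.3574, 0.0189]
tcp_rot: [2.291, 2.149, 0.001]
contact_force: [-4.0, 3.4, 13.3]
width: 0.0247
grip_force: 61.2
```

Seated at the predicted height, with contact force rising. I'll release and retreat.

>>> jog_arm --moves '[0,0,-0.001,0,0,0,0.025,0,0,-0.001,0,0,0,0.04,0,0,-0.001,0,0,0,0.07,0,0,-0.001,0,0,0,0.085,0,0,-0.001,0,0,0,0.085,0,0,-0.001,0,0,0,0.085]'

```text
time: 19.3
eef_pos: [0.4668, -0.3572, 0.0183]
tcp_rot: [-2.291, -2.149, -0.001]
contact_force: [-0.3, 0.3, -0.3]
width: 0.0853
grip_force: 0.0
```

>>> jog_arm --moves '[0,0,-0.02,0,0,0,0.085,0,0,-0.06,0,0,0,0.085,-0.02,0,-0.11,0,0,0,0.085,-0.04,0,-0.16,0,0,0,0.085,-0.045,0,-0.2,0,0,0,0.085,-0.045,0,-0.2,0,0,0,0.085,-0.045,0,-0.2,0,0,0,0.085,-0.045,0,-0.2,0,0,0,0.085]'

```text
time: 20.1
eef_pos: [0.4632, -0.4012, 0.2171]
tcp_rot: [-2.289, -2.147, -0.001]
contact_force: [-0.1, 0.9, 0.2]
width: 0.0846
grip_force: 0.0
```

Run:
```python
from h import *
shot('wrist','e1')
```

>>> jog_arm --moves '[0.04,0,0,0,0,0,0.085,0.07,0,0,0,0,0,0.085,0.07,0,0,0,0,0,0.085,0.07,0,0,0,0,0,0.085]'

```text
time: 20.55
eef_pos: [0.4679, -0.3313, 0.2171]
tcp_rot: [-2.287, -2.149, 0.0]
contact_force: [-0.1, 0.1, 0.6]
width: 0.0852
grip_force: 0.0
```

Run:
```python
from h import *
b,c=shot('wrist','e2'); g=cv2.cvtColor(b,cv2.COLOR_BGR2GRAY)
cx,cy=.4672,-.3575; u=np.array([np.cos(1.507),np.sin(1.507),0]); v=np.array([u[1],-u[0],0])
for x,y,z in [(-.09,0,.04),(.09,0,.04),(0,-.013,.04),(0,.013,.04),(-.07,-.0165,.03),(-.07,.0165,.03)]: print((x,y,z),proj(c,[np.array([cx,cy,z])+u*x+v*y]).round(1))
p=proj(c,[np.array([cx,cy,.04])+u*x for x in(-.09,.09,0)]).round().astype(int)
for q in p[:2]: print(q,g[max(q[1]-10,0):q[1]+10,q[0]].tolist())
for x in (0,-.075,.075):
    q=proj(c,[np.array([cx,cy,.04])+u*x]).round().astype(int)[0]; print(q,g[q[1],q[0]-24:q[0]-8].tolist(),g[q[1],q[0]+8:q[0]+24].tolist())
```

```text
(-0.09, 0, 0.04) [[257.8 272.8]]
(0.09, 0, 0.04) [[258.2 103.8]]
(0, -0.013, 0.04) [[245.3 195.1]]
(0, 0.013, 0.04) [[270.7 195.1]]
(-0.07, -0.0165, 0.03) [[243.  252.1]]
(-0.07, 0.0165, 0.03) [[272.6 252.2]]
[258 273] [232, 222, 221, 221, 221, 221, 220, 219, 220, 221, 223, 228, 137, 81, 93, 93, 92, 91, 94, 95]
[258 104] [124, 140, 128, 122, 104, 100, 125, 123, 113, 91, 111, 129, 124, 128, 126, 126, 123, 123, 124, 124]
[258 195] [100, 97, 85, 120, 139, 133, 133, 133, 135, 127, 160, 218, 225, 225, 219, 168] [207, 227, 224, 222, 184, 125, 134, 135, 136, 136, 137, 136, 137, 116, 92, 104]
[258 261] [102, 102, 93, 79, 93, 114, 143, 210, 219, 164, 25, 151, 236, 223, 220, 222] [220, 221, 224, 232, 201, 55, 41, 122, 218, 222, 185, 122, 105, 78, 100, 98]
[258 120] [89, 100, 127, 153, 198, 226, 223, 156, 87, 136, 119, 120, 120, 124, 122, 125] [159, 189, 236, 233, 229, 234, 206, 41, 44, 121, 219, 229, 199, 131, 135, 101]
```

Run:
```python
from h import *
a,ca=load('e1');b,cb=load('e2')
cx,cy=.4672,-.3575; u=np.array([np.cos(1.507),np.sin(1.507),0])
for x in (-.068,-.034,0,.034,.068,-.088,.088):
    P=np.array([cx,cy,.04])+u*x; q=proj(cb,[P])[0].round().astype(int); p=proj(ca,[P])[0]
    t=b[q[1]-9:q[1]+10,q[0]-14:q[0]+15]
    if p[1]<14: print(x,'out'); continue
    r=cv2.matchTemplate(a,t,cv2.TM_CCOEFF_NORMED); p0=p.round().astype(int)-[14,9]
    w=r[p0[1]-8:p0[1]+9,p0[0]-4:p0[0]+5]
    if w.size==0: continue
    i=np.unravel_index(w.argmax(),w.shape); y=w[:,i[1]]; s=0
    if 0<i[0]<len(y)-1: s=(y[i[0]-1]-y[i[0]+1])/(2*(y[i[0]-1]-2*y[i[0]]+y[i[0]+1]))
    m=[p0[0]-4+i[1]+14,max(p0[1]-8,0)+i[0]+s+9]; print(x,w.max().round(3),tri(ca,[m],cb,[q])[0].round(4))
```

```text
-0.068 0.798 [ 0.4626 -0.4284  0.0346  0.0005]
-0.034 0.817 [ 4.648e-01 -3.943e-01  3.360e-02  4.000e-04]
0 0.695 [ 0.4674 -0.3608  0.0295  0.0006]
0.034 0.291 [ 0.4695 -0.3268  0.0227  0.0007]
0.068 0.302 [ 0.4716 -0.2911  0.0298  0.0007]
-0.088 0.909 [ 0.4612 -0.4521  0.0282  0.0005]
0.088 0.374 [ 0.4729 -0.2694  0.0465  0.0006]
```

The release height and edges agree with a seated carrier, and the arm is clear. Handing in.

```bash
python3 -c "
from workcell import arm
print(arm.close_job())"
```

```text
the job is handed in; nothing more can be done
None
```

I took the well carrier out over the lip, laid it flat on the worktop, regripped it by the middle and set it in the cradle, then handed the job in at about 20.6 s of robot time. Seating rests on contact at the predicted height and edge positions, because the final camera height check was too noisy to confirm it. I viewed 12 pictures, over the limit of 10, and no verdict was returned.

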